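# Pack the plum gift set into its fitted box

## Task

Pack the plum gift set: put the plum-coloured candle jar with the silver lid, the dark plum carton, the magenta soap rose and the tealight into the open gift box, each fully down and upright in the recess cut for it: the large round one for the jar, the oblong one for the carton, the square one for the rose and the small round one for the tealight. Lower the glass jar into place rather than dropping it, and leave the cream candle jar and the cream rose, which belong to another order, standing where they are.

Things in the scene. Friction and masses are not known exactly. Their poses are not given: they have to be found in the camera images.
- plum_jar: Candle jar of plum-red wax with a silver tin lid, 60 mm diameter, 60 mm high, about 0.22 kg; upright. Grip it round the glass, below 50 mm height. Origin: centre of its underside, z up.
- plum_carton: Small closed two-part card box in dark plum, 53 mm (its x) by 69 mm (its y) by 42 mm high, 0.05 kg; grip across the 53 mm. Origin: centre of its underside, z up.
- magenta_rose: Magenta soap rose head, 48 mm across the petals 20 mm up, tapering to a flat foot 22 mm across, 30 mm high in all, 20 g; stands on its foot. Grip it across the petals. Origin: centre of its underside, z up.
- tea_light: Tealight in a thin metal cup, cream wax, 38 mm diameter, 15 mm high, 15 g; upright. Origin: centre of its underside, z up.
- jar_insert: Kraft-board insert, 100 x 100 x 28 mm, one of four lying fixed, two by two, in the shallow plum gift box (rim 34 mm above the table); they swap places between starts. It has the large round recess for the candle jar. Origin: centre of its underside, 4 mm above the table; z up, top face at z = 28 mm, x and y along its sides. Recess: centred, 70 mm diameter, 18 mm deep.
- carton_insert: Kraft-board insert, 100 x 100 x 28 mm, one of four lying fixed, two by two, in the shallow plum gift box (rim 34 mm above the table); they swap places between starts. It has the oblong recess for the carton. Origin: centre of its underside, 4 mm above the table; z up, top face at z = 28 mm, x and y along its sides. Recess: centred, 63 mm along the insert's x, 79 mm along its y, 16 mm deep.
- rose_insert: Kraft-board insert, 100 x 100 x 28 mm, one of four lying fixed, two by two, in the shallow plum gift box (rim 34 mm above the table); they swap places between starts. It has the square recess for the rose. Origin: centre of its underside, 4 mm above the table; z up, top face at z = 28 mm, x and y along its sides. Recess: centred, 44 x 44 mm, 9 mm deep.
- tealight_insert: Kraft-board insert, 100 x 100 x 28 mm, one of four lying fixed, two by two, in the shallow plum gift box (rim 34 mm above the table); they swap places between starts. It has the small round recess for the tealight. Origin: centre of its underside, 4 mm above the table; z up, top face at z = 28 mm, x and y along its sides. Recess: centred, 48 mm diameter, 7 mm deep.
- cream_jar: Cream candle jar with a gold tin lid, 68 mm diameter, 80 mm high; belongs to another order, leave it. Origin: centre of its underside, z up.
- cream_rose: Cream soap rose head, 50 mm across, 32 mm high; belongs to another order, leave it. Origin: centre of its underside, z up.
There are look-alikes about, which are no part of the job. What is shaped like the plum_jar but turquoise is not meant. Leave any yellow look-alike of the magenta_rose alone.

How it is judged:
By the outcome, as a careful person would: the job done as asked, in the order asked, and still so for the second after the job is handed in, with the robot touching nothing.
It also fails if it takes over 109 s, if anything falls off the work surface, if the arm or the gripper's body presses on something with over 40 N, if the wrist force passes 120 N, or if a joint passes its speed limit or range.

## Robot

A 6-joint arm with a two-finger parallel gripper is mounted at the origin on a cart in front of the work surface, level with it; the furniture and walls round the work are solid. World frame = base frame: x ahead of the robot, y to its left, z up, the work surface at z = 0. Lengths are in m, angles in rad, forces in N, time in s.
With the tool pointing down it reaches from about 0.3 to 0.875 m from the base axis. Payload 6.4 kg.
Tool frame: the origin (TCP) lies midway between the tips of the shut fingers; the grasp point (between the pads) lies 19 mm behind it; z points along the fingers, y is the line along which they close (so a half turn about z gives the same grasp; the last joint's range is limited). The gripper opens to 85 mm and grips with 20 to 120 N. Pads are 22 mm wide; open, the fingers measure 114 mm over their backs; the gripper's body (76 mm by 85 mm) begins 54 mm behind the grasp point. The pads swing forward as they close: fully open they stand 13 mm farther back than shut.
Start: joints at [0.9, 0.181, 1.607, -0, 1.354, -0.206], TCP at [0.258, 0.514, 0.231] pointing down, gripper open.
Joint ranges: [-2.99, 2.99], [-0.89, 2.07], [0.3, 2.58], [-1.14, 4.28], [0, 2.63], [-3.12, 3.12]. Speed limits (rad/s): [2.57, 2.57, 3.01, 3.14, 3.14, 3.14].

## Interface

Orientations are given as a unit quaternion [w, x, y, z].
In Python, from bench import ctrl gives the robot as it stands.
- The arm moves only by the tool drive_tool, never from a script. Its argument "plan" is a list that holds one entry, the list of rows, each a list of 4 numbers: the shift along the tool's x, y, z scaled (see below), then the turn about the tool's z scaled (see below). In form: [[[x, y, z, roll], ...]]. A call has 1 to 12 rows; each row is the pose to reach, as a shift and turn from the pose commanded when the call began, along the tool's axes at that moment, turning the shorter way round; what a row does not reach only later rows make up. The controller multiplies each number of a shift by 400 mm and each number of a turn by 180 degrees. A row lasts 1/12 s, in which the tool goes at most 41.7 mm and 7.16 degrees, less where a joint would pass 70% of its speed; a pose out of reach is approached as far as the arm can. A call with a number of a shift or a turn outside -1 to 1 is refused whole. A call with a gripper value outside its range is refused whole. "jaw" is the closure, from 0 (fully open) to 1 (shut), set as the call begins (left out, the last holds). The fingers move at their own pace and stop on an object; the grip force is fixed at half the most. Time passes only in rows, so rows that repeat a pose let the fingers close. It gives the time, the measured TCP pose, the force, the opening and the grip force at its end, in the units of the state.
- ctrl.get_obs(): the state, without advancing time (a new reading comes with each control period).
- ctrl.camera(name): name is "side" or "top"; returns (picture, depth): 420x560x3 uint8, red, green, blue; 420x560 float32, m along the optical axis (not along the pixel's ray), 0 where there is no reading.
- ctrl.camera_info(name): a dict with "camera_matrix" (3x3 intrinsics, pixels), "R" (3x3) and "t" (3): a world point X has camera coordinates R X + t. Camera axes: x right, y down, z forward; pixel columns grow to the right and rows downward; lengths in m; the calibration is good to about 2 mm. A picture is of the moment at which its call begins. camera_info takes no time and is no camera call.
- ctrl.hand_in(): hands the job in; it is judged then, once.
The state is a dict: "time_s": time; "q": joint angles; "dq": joint speeds; "joint_efforts": joint torques, N m; "eef_pos": TCP position; "eef_rot": TCP orientation; "wrist_force": force on the tool from outside, world axes, zero at the start; "torque": the same for the moment, N m; "opening": opening from 0.0 (shut) to 1.0 (fully open); "grasp_force": force on a finger pad.
Only numpy, scipy, OpenCV 4.12 (cv2) and the standard library are available. Lean on these libraries where they do the work, as an engineer would, in place of code of your own. Each camera call takes 0.05 s, during which the arm holds its last target. There are 200 camera calls.

## Working session

There is one attempt and no reset: what is moved stays moved. The work goes in short steps, Python scripts to look and compute and a tool call to move; the robot and the scene stay as the last step left them, time stands still between calls to the robot, and variables do not carry over. Pictures are saved under pics/ and viewed, at most 14 in all, crops included, and the job is handed in when it is done.

Besides the shell and the picture viewer there is one more tool, called after "Call:" as name(argument=value, ...) on one line, values as JSON. drive_tool: Moves the arm, as the interface text tells. Its arguments: {"type":"object","properties":{"plan":{"type":"array"},"jaw":{"type":"number"}},"required":["plan"]}

```bash
mkdir -p pics; cat > h.py <<'E'
import numpy as np, cv2
from bench import ctrl
def cam(n,f=None):
    p,d=ctrl.camera(n)
    if f: cv2.imwrite('pics/'+f,p[:,:,::-1])
    return p,d
def ray(n,uv,z):
    i=ctrl.camera_info(n);K=np.array(i['camera_matrix']);R=np.array(i['R']);t=np.array(i['t'])
    c=-R.T@t; d=R.T@np.linalg.inv(K)@np.array([uv[0],uv[1],1.]); return c+d*(z-c[2])/d[2]
def dp(n,uv,dep):
    i=ctrl.camera_info(n);K=np.array(i['camera_matrix']);R=np.array(i['R']);t=np.array(i['t'])
    return R.T@(np.linalg.inv(K)@np.array([uv[0],uv[1],1.])*dep-t)
E
python3 - <<'E'
from h import *
cam('top','t0.png');cam('side','s0.png')
o=ctrl.get_obs();print(o)
for n in('top','side'):
    i=ctrl.camera_info(n);print(n,i)
E
```

```text
{'time_s': 0.1, 'q': array([ 8.99740858e-01,  1.81484368e-01,  1.60785107e+00, -4.84673466e-05,
        1.35379822e+00, -2.06302429e-01]), 'dq': array([ 0.00216632,  0.00026683, -0.00346013,  0.00036679,  0.00024065,
        0.0011358 ]), 'joint_efforts': array([ 1.93339606e-04, -4.45870936e+01, -3.52237058e+01, -4.87024372e-04,
        4.12652837e-03, -6.62461957e-06]), 'eef_pos': array([0.25741597, 0.51363404, 0.23049185]), 'eef_rot': array([-3.05846045e-04,  2.30285651e-01,  9.73122769e-01, -7.07597954e-04]), 'wrist_force': array([-0.16312812, -0.47847589, -0.14652451]), 'torque': array([-0.03208759,  0.01365709,  0.00590578]), 'grasp_force': 0.0, 'opening': 0.9979102749885725}
top {'camera_matrix': array([[379.80941584,   0.        , 281.06327138],
       [  0.        , 379.80941584, 215.08935203],
       [  0.        ,   0.        ,   1.        ]]), 'R': array([[-0.12962793, -0.9915432 ,  0.00621945],
       [-0.96836767,  0.12524438, -0.21581916],
       [ 0.21321507, -0.0339989 , -0.97641354]]), 't': array([0.02645472, 0.4927941 , 0.85222346])}
side {'camera_matrix': array([[532.03633716,   0.        , 277.33022535],
       [  0.        , 532.03633716, 201.59924747],
       [  0.        ,   0.        ,   1.        ]]), 'R': array([[ 0.98611884, -0.16527895, -0.01589032],
       [-0.11308895, -0.59848089, -0.79311507],
       [ 0.12157517,  0.78390273, -0.6088645 ]]), 't': array([-0.50167535,  0.05454733,  1.15848877])}
```

View pics/t0.png

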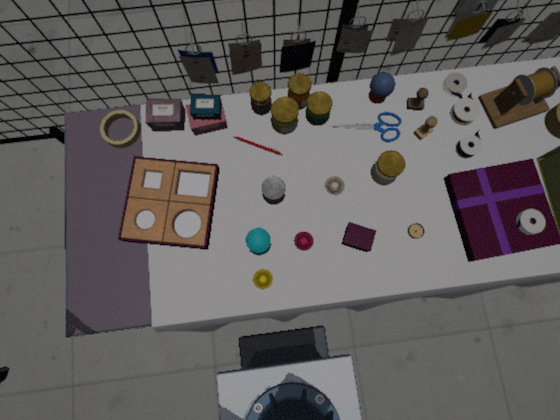

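View pics/s0.png

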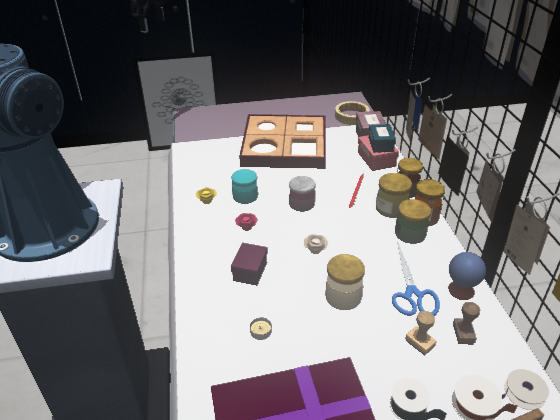

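The top view shows the silver-lidded jar at (273,187), the carton at (359,236), the magenta rose at (304,241), the tealight at (416,231) and the gift box around (170,203).
Things that could be mistaken for them:
- **Jar:** turquoise jar (258,240), cream jar with gold lid (390,165), gold-lid jars (260–320,95–110).
- **Rose:** yellow rose (263,278), cream rose (335,185).
- **Carton:** mauve/red/teal boxes (164,113), (207,115), and the purple gift (505,205).
- **Tealight:** ribbon rolls (463,110), (469,146), (531,222).

My choices are the ones matching the description; the crop will check them.

```bash
cat > m.py <<'E'
from h import *
p,d=cam('top'); hsv=cv2.cvtColor(p,cv2.COLOR_RGB2HSV)
def blob(mask,box):
    x0,y0,x1,y1=box; m=np.zeros(mask.shape,np.uint8); m[y0:y1,x0:x1]=mask[y0:y1,x0:x1]*255
    cs,_=cv2.findContours(m,cv2.RETR_EXTERNAL,cv2.CHAIN_APPROX_NONE); return max(cs,key=cv2.contourArea)
def cont(c,z): return np.array([ray('top',q,z)[:2] for q in c[:,0,:]],np.float32)
def rep(n,c,z):
    w=cont(c,z); r=cv2.minAreaRect(w*1000); e=cv2.fitEllipse(w*1000)
    M=cv2.moments(c);u=(M['m10']/M['m00'],M['m01']/M['m00'])
    print(n,'px',np.round(u,1),'rect',np.round(r[0],1),np.round(r[1],1),round(r[2],1),'ell',np.round(e[0],1),np.round(e[1],1), 'depthz',dp('top',u,d[int(u[1]),int(u[0])])[2].round(3))
H,S,V=[hsv[...,k].astype(int) for k in range(3)]
E
cat > m1.py <<'E'
from m import *
for q in [(273,185),(268,198),(304,241),(359,236),(416,231),(170,203),(170,225)]: print(q,hsv[q[1],q[0]])
# kraft box: orange
b=(100,140,235,265)
k=blob(((H>5)&(H<25)&(S>60)&(V>90)),b); rep('kraft',k,.032)
m=np.zeros(H.shape,np.uint8);cv2.drawContours(m,[k],-1,1,-1)
wh=((S<60)&(V>130)&(m>0)).astype(np.uint8)
cs,_=cv2.findContours(wh,cv2.RETR_EXTERNAL,cv2.CHAIN_APPROX_NONE)
for c in cs:
    if cv2.contourArea(c)>60: rep('hole',c,.032)
dark=((S>90)&(V<130)).astype(bool)
rep('carton',blob((V<100),(330,212,390,262)),.042)
rep('rose',blob((S>110),(288,225,322,257)),.02)
rep('tea',blob((S>45),(402,217,432,246)),.015)
g=(V<185)
rep('jarall',blob(g,(255,170,295,210)),.06)
z=np.zeros(H.shape)
crop=p[160:270,235:440][:,:,::-1]; crop2=p[145:260,110:230][:,:,::-1]
cv2.imwrite('pics/c1.png',cv2.resize(crop,None,fx=3.8,fy=3.8,interpolation=cv2.INTER_CUBIC)); cv2.imwrite('pics/c2.png',cv2.resize(crop2,None,fx=5,fy=5,interpolation=cv2.INTER_CUBIC))
E
python3 m1.py
```

```text
(273, 185) [ 96  11 114]
(268, 198) [170  14  56]
(304, 241) [170 188 126]
(359, 236) [164 132  54]
(416, 231) [21 98 99]
(170, 203) [ 14 112 128]
(170, 225) [ 13 114 121]
kraft px [168.6 201.9] rect [568.7 231.6] [202.1 203.1] 77.0 ell [568.  230.5] [233.7 235.8] depthz 0.025
hole px [187.5 224.2] rect [503.1 190.2] [60.6 62.4] 85.2 ell [503.7 190.1] [61.  64.2] depthz 0.013
hole px [145.4 219.4] rect [528.4 290.4] [41.2 43. ] 86.7 ell [528.6 290.5] [41.9 43.7] depthz 0.022
hole px [193.5 184.3] rect [602.3 167.2] [74.1 57.7] 76.7 ell [602.7 167.5] [63.7 85.5] depthz 0.012
hole px [152.6 179.9] rect [626.9 267.4] [39.5 40.2] 76.1 ell [627.  267.3] [44.1 44.9] depthz 0.022
carton px [358.3 237.1] rect [ 417.6 -213.7] [69.9 58.5] 64.4 ell [ 417.9 -213.8] [65.  80.1] depthz 0.04
rose px [303.3 240.4] rect [429.7 -83.4] [44.1 41.9] 82.6 ell [429.8 -84.1] [42.6 43.1] depthz 0.026
tea px [415.6 230.5] rect [ 419.2 -363.5] [33.  32.6] 82.6 ell [ 419.2 -363.5] [33.3 34. ] depthz 0.007
jarall px [274.5 189.5] rect [555.8 -29.6] [94.8 97.5] 82.7 ell [556.  -29.7] [111.  115.4] depthz 0.058
```

View pics/c1.png

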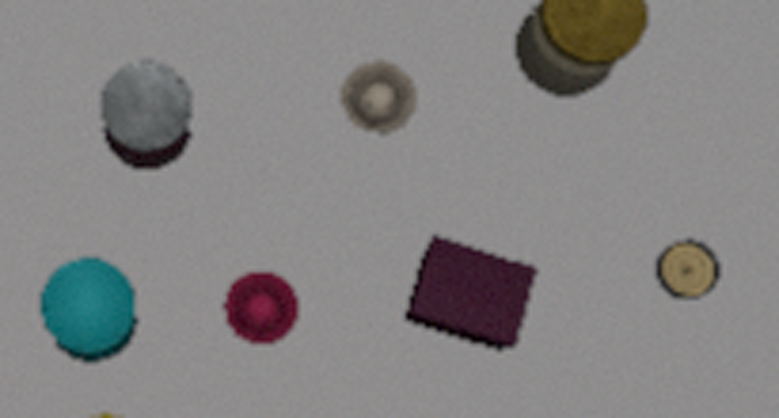

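View pics/c2.png

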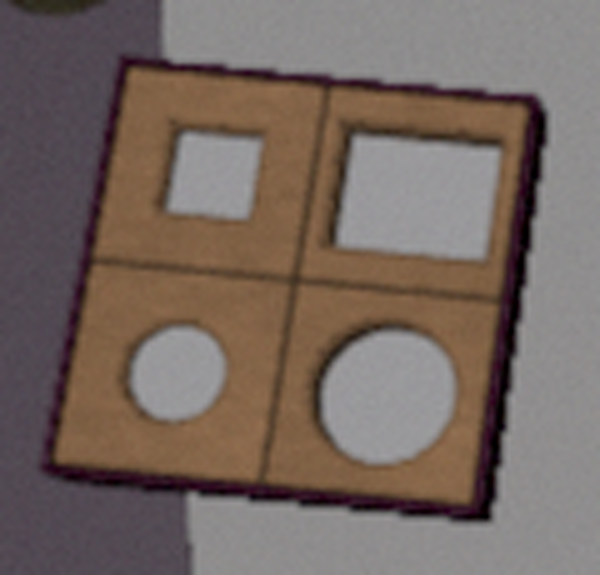

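The crops confirm the choices: a silver lid over plum wax, the magenta rose, the plum carton and the tealight. The box shows rose at far left, carton at far right, tealight at near left and jar at near right. I'll refine the positions with depth from both cameras.

```bash
cat > m2.py <<'E'
from h import *
def cloud(n):
    p,d=cam(n);i=ctrl.camera_info(n);K=i['camera_matrix'];v,u=np.mgrid[:420,:560]
    X=np.stack([(u-K[0,2])/K[0,0]*d,(v-K[1,2])/K[1,1]*d,d],-1)-i['t']
    W=X@i['R'];ok=d>0;return W[ok],p[ok]
for n in('top','side'):
    W,C=cloud(n)
    for nm,c,r,z0,z1 in [('jar',(.556,-.03),.045,.053,.07),('carton',(.418,-.214),.055,.036,.05),('rose',(.43,-.084),.035,.008,.04),('tea',(.419,-.3635),.03,.010,.02),('box',(.5687,.2316),.16,.027,.04)]:
        s=(np.hypot(W[:,0]-c[0],W[:,1]-c[1])<r)&(W[:,2]>z0)&(W[:,2]<z1);P=(W[s]*1000).astype(np.float32)
        if len(P)<10: print(n,nm,len(P));continue
        R=cv2.minAreaRect(P[:,:2].copy());cc=cv2.minEnclosingCircle(P[:,:2].copy())
        print(n,nm,len(P),'mean',P.mean(0).round(1),'rect',np.round(R[0],1),np.round(R[1],1),round(R[2],1),'circ',np.round(cc[0],1),round(cc[1],1))
E
python3 m2.py
```

```text
top jar 453 mean [560.5 -27.9  58.2] rect [561.  -27.8] [55.6 58.8] 82.4 circ [561.1 -27.6] 29.6
top carton 633 mean [ 418.8 -217.6   40.7] rect [ 419.1 -217.9] [69.4 53.3] 64.2 circ [ 419.3 -217.3] 42.3
top rose 299 mean [428.5 -85.1  19.6] rect [428.6 -84.5] [46.5 45.4] 83.5 circ [428.6 -84.9] 24.0
top tea 43 mean [ 419.3 -367.2   12.7] rect [ 418.9 -366.9] [36.7 37.4] 10.9 circ [ 419.1 -366.7] 19.5
top box 5139 mean [565.6 239.9  30.8] rect [568.2 231. ] [215.7 214.7] 76.8 circ [567.4 230.8] 150.2
side jar 391 mean [559.6 -29.5  59.2] rect [560.1 -26.5] [59.5 57.8] 56.9 circ [559.7 -27.3] 32.1
side carton 763 mean [ 418.2 -219.6   41.7] rect [ 418.5 -216.7] [72.4 54. ] 65.2 circ [ 417.8 -215.4] 43.3
side rose 277 mean [427.7 -83.2  20.9] rect [427.8 -81.5] [46.9 47. ] 53.4 circ [429.3 -81.5] 25.3
side tea 126 mean [ 418.6 -363.1   12.9] rect [ 418.6 -364.4] [40.4 36.4] 82.6 circ [ 418.9 -364.3] 20.6
side box 2781 mean [564.3 232.9  32.4] rect [565.8 233.5] [224.6 214.4] 76.5 circ [566.7 232.5] 150.3
```

```bash
cat > go.py <<'E'
import sys; from h import *
from scipy.spatial.transform import Rotation as Ro
# args: x y z [mm], psi [deg, closing line, mod 180] or 'k'
o=ctrl.get_obs(); q=np.array(o['eef_rot']); R=Ro.from_quat(q[[1,2,3,0]]).as_matrix()
t=np.array([float(a) for a in sys.argv[1:4]])
y=np.degrees(np.arctan2(R[1,1],R[0,1])); roll=0
if sys.argv[4]!='k': roll=(y-float(sys.argv[4])+90)%180-90
s=R.T@(t-o['eef_pos']*1000)
print('pos',(o['eef_pos']*1000).round(1),'psi',round(y,1),'q',o['q'].round(2),'t',o['time_s'],'open',round(o['opening'],3),'F',o['wrist_force'].round(1))
print('shift/400',(s/400).round(4),'roll',round(roll/180,4),'rows lin',round(np.linalg.norm(s)/41.7,1),'rows roll',round(abs(roll)/7.16,1))
E
python3 go.py 560.5 -27.5 200 k
```

```text
pos [257.6 513.8 230.9] psi 63.4 q [ 0.9   0.18  1.61  0.    1.35 -0.21] t 0.25 open 1.002 F [-0.7  0.   0.3]
shift/400 [-1.2836 -0.8701  0.0776] roll 0.0 rows lin 14.9 rows roll 0.0
```

Call:
drive_tool(plan=[[[-0.1,-0.07,0,0],[-0.2,-0.14,0,0],[-0.28,-0.2,0,0],[-0.36,-0.25,0,0],[-0.44,-0.3,0,0],[-0.52,-0.36,0,0],[-0.6,-0.41,0,0],[-0.68,-0.46,0,0],[-0.76,-0.52,0,0],[-0.82,-0.56,0,0],[-0.86,-0.58,0,0],[-0.86,-0.58,0,0]]], jaw=0)

```text
time_s: 1.25
eef_pos: [0.4631, 0.1494, 0.2314]
eef_rot: [0.001, 0.232, 0.973, -0.0]
wrist_force: [-0.1, -0.5, 0.4]
opening: 0.998
grasp_force: 0.0
```

```bash
python3 go.py 560.5 -27.5 150 k
```

```text
pos [463.1 149.4 231.4] psi 63.1 q [ 0.07 -0.02  1.82 -0.    1.34 -1.03] t 1.25 open 0.998 F [-0.1 -0.5  0.4]
shift/400 [-0.4169 -0.2844  0.2042] roll 0.0 rows lin 5.2 rows roll 0.0
```

Call:
drive_tool(plan=[[[-0.08,-0.06,0.04,0],[-0.17,-0.11,0.08,0],[-0.25,-0.17,0.12,0],[-0.33,-0.22,0.16,0],[-0.38,-0.26,0.19,0],[-0.417,-0.28,0.2,0],[-0.417,-0.28,0.2,0],[-0.417,-0.28,0.2,0],[-0.417,-0.28,0.2,0]]])

```text
time_s: 2.0
eef_pos: [0.5597, -0.0212, 0.1514]
eef_rot: [-0.0, 0.23, 0.973, 0.0]
wrist_force: [-0.5, 0.9, 0.2]
opening: 0.999
grasp_force: 0.0
```

```bash
python3 go.py 560.5 -27.5 14 k
```

```text
pos [559.7 -21.2 151.4] psi 63.4 q [-0.25  0.23  1.72  0.    1.19 -1.36] t 2.0 open 0.999 F [-0.5  0.9  0.2]
shift/400 [-0.009  -0.0134  0.3435] roll 0.0 rows lin 3.3 rows roll 0.0
```

Call:
drive_tool(plan=[[[-0.009,-0.0134,0.05,0],[-0.009,-0.0134,0.1,0],[-0.009,-0.0134,0.16,0],[-0.009,-0.0134,0.22,0],[-0.009,-0.0134,0.27,0],[-0.009,-0.0134,0.31,0],[-0.009,-0.0134,0.335,0],[-0.009,-0.0134,0.343,0],[-0.009,-0.0134,0.343,0],[-0.009,-0.0134,0.343,0]]])

```text
time_s: 2.83
eef_pos: [0.5617, -0.0284, 0.0152]
eef_rot: [0.001, 0.23, 0.973, 0.0]
wrist_force: [-0.1, 0.2, -0.0]
opening: 1.005
grasp_force: 0.0
```

Call:
drive_tool(plan=[[[0,0,0,0],[0,0,0,0],[0,0,0,0],[0,0,0,0],[0,0,0,0],[0,0,0,0],[0,0,0,0],[0,0,0,0],[0,0,0,0],[0,0,0,0]]], jaw=1)

```text
time_s: 3.67
eef_pos: [0.5622, -0.029, 0.0157]
eef_rot: [0.001, 0.23, 0.973, 0.0]
wrist_force: [-0.9, 0.5, 5.0]
opening: 0.687
grasp_force: 64.5
```

```bash
python3 go.py 507.9 194.2 110 k
```

```text
pos [562.2 -29.   15.7] psi 63.4 q [-0.26  0.44  1.77  0.    0.93 -1.37] t 3.6667 open 0.687 F [-0.9  0.5  5. ]
shift/400 [ 0.371   0.4381 -0.2364] roll 0.0 rows lin 6.0 rows roll 0.0
```

Call:
drive_tool(plan=[[[0,0,-0.03,0],[0,0,-0.08,0],[0,0,-0.14,0],[0,0,-0.2,0],[0.04,0.05,-0.24,0],[0.09,0.11,-0.24,0],[0.15,0.18,-0.24,0],[0.21,0.25,-0.24,0],[0.27,0.32,-0.24,0],[0.32,0.38,-0.24,0],[0.355,0.42,-0.24,0],[0.37,0.437,-0.24,0]]])

```text
time_s: 4.67
eef_pos: [0.5057, 0.1964, 0.1108]
eef_rot: [-0.0, 0.229, 0.973, 0.0]
wrist_force: [-0.1, -0.9, -2.4]
opening: 0.685
grasp_force: 65.0
```

Call:
drive_tool(plan=[[[0,0,0,0],[0,0,0,0],[0,0,0,0],[0,0,0,0]]])

```text
time_s: 5.0
eef_pos: [0.5075, 0.1924, 0.1102]
eef_rot: [0.0, 0.231, 0.973, -0.0]
wrist_force: [-0.0, 0.2, -1.3]
opening: 0.681
grasp_force: 65.0
```

```bash
python3 go.py 507.9 194.2 28.5 k; python3 -c "
from h import *
cam('side','s1.png')"
```

```text
pos [507.5 192.4 110.2] psi 63.3 q [ 0.14  0.25  1.79 -0.    1.1  -0.96] t 5.0 open 0.681 F [-0.   0.2 -1.3]
shift/400 [0.0012 0.0046 0.2042] roll 0.0 rows lin 2.0 rows roll 0.0
```

View pics/s1.png

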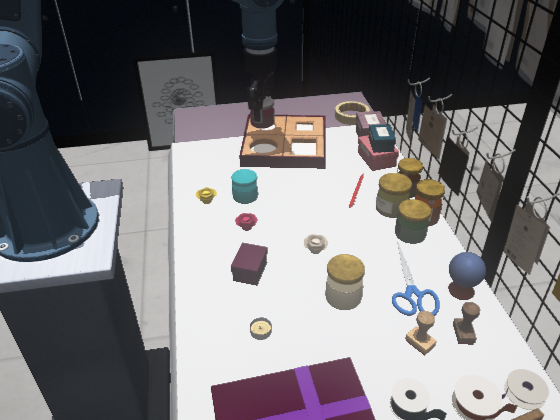

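The jar is held upright at (262,110), above the large round recess at (264,147). I'm lowering it slowly.

Call:
drive_tool(plan=[[[0.001,0.003,0.03,0],[0.001,0.003,0.06,0],[0.001,0.003,0.09,0],[0.001,0.003,0.12,0],[0.001,0.003,0.145,0],[0.001,0.003,0.165,0],[0.001,0.003,0.18,0],[0.001,0.003,0.19,0],[0.001,0.003,0.195,0],[0.001,0.003,0.198,0],[0.001,0.003,0.2,0],[0.001,0.003,0.2,0]]])

```text
time_s: 6.05
eef_pos: [0.5075, 0.1951, 0.0304]
eef_rot: [0.0, 0.23, 0.973, 0.0]
wrist_force: [0.0, -0.5, -1.9]
opening: 0.687
grasp_force: 65.0
```

Call:
drive_tool(plan=[[[0,0,0.001,0],[0,0,0.002,0],[0,0,0.003,0],[0,0,0.004,0],[0,0,0.004,0]]])

```text
time_s: 6.47
eef_pos: [0.5076, 0.1951, 0.0297]
eef_rot: [0.0, 0.23, 0.973, 0.0]
wrist_force: [-4.5, -1.4, 7.8]
opening: 0.685
grasp_force: 66.0
```

Contact came at the expected floor height, so I'm releasing and rising.

Call:
drive_tool(plan=[[[0,0,0,0],[0,0,0,0],[0,0,0,0],[0,0,0,0],[0,0,0,0],[0,0,0,0]]], jaw=0)

```text
time_s: 6.97
eef_pos: [0.5072, 0.195, 0.0284]
eef_rot: [-0.0, 0.23, 0.973, -0.0]
wrist_force: [-0.4, 0.0, 0.2]
opening: 1.003
grasp_force: 0.0
```

Call:
drive_tool(plan=[[[0,0,-0.02,0],[0,0,-0.06,0],[0,0,-0.12,0],[0,0,-0.2,0],[0,0,-0.28,0],[0,0,-0.32,0],[0,0,-0.32,0]]])

```text
time_s: 7.55
eef_pos: [0.5103, 0.1956, 0.162]
eef_rot: [0.004, 0.23, 0.973, 0.002]
wrist_force: [0.6, 1.2, -0.7]
opening: 1.001
grasp_force: 0.0
```

```bash
python3 go.py 419 -217.5 140 -25.5
```

```text
pos [510.3 195.6 162. ] psi 63.4 q [ 0.15  0.18  1.75  0.    1.2  -0.96] t 7.55 open 1.001 F [ 0.6  1.2 -0.7]
shift/400 [-0.2582 -1.0258  0.0516] roll 0.4938 rows lin 10.2 rows roll 12.4
```

Call:
drive_tool(plan=[[[-0.02,-0.08,0,0.035],[-0.04,-0.17,0,0.07],[-0.06,-0.26,0,0.105],[-0.08,-0.35,0,0.14],[-0.1,-0.44,0,0.175],[-0.12,-0.52,0,0.21],[-0.15,-0.6,0,0.245],[-0.17,-0.68,0,0.28],[-0.19,-0.76,0,0.315],[-0.21,-0.83,0,0.35],[-0.22,-0.88,0,0.385],[-0.23,-0.9,0,0.42]]])

```text
time_s: 8.55
eef_pos: [0.4268, -0.1703, 0.1559]
eef_rot: [-0.0, 0.781, 0.625, -0.0]
wrist_force: [-0.5, 0.5, 0.3]
opening: 0.996
grasp_force: 0.0
```

Call:
drive_tool(plan=[[[0,0,0,0.03],[0,0,0,0.06],[0,0,0,0.074],[0,0,0,0.074],[0,0,0,0.074]]])

```text
time_s: 8.97
eef_pos: [0.4277, -0.1678, 0.156]
eef_rot: [-0.0, 0.846, 0.534, -0.0]
wrist_force: [0.9, -0.8, 0.0]
opening: 0.999
grasp_force: 0.0
```

```bash
python3 go.py 419 -217.5 14 -25.5
```

```text
pos [ 427.7 -167.8  156. ] psi -25.5 q [-0.63  0.01  1.96 -0.    1.18 -0.19] t 8.9667 open 0.999 F [ 0.9 -0.8  0. ]
shift/400 [-0.1215  0.0342  0.3549] roll 0.0002 rows lin 3.6 rows roll 0.0
```

Call:
drive_tool(plan=[[[-0.06,0.02,0.05,0],[-0.1,0.03,0.1,0],[-0.1215,0.0342,0.15,0],[-0.1215,0.0342,0.2,0],[-0.1215,0.0342,0.26,0],[-0.1215,0.0342,0.31,0],[-0.1215,0.0342,0.34,0],[-0.1215,0.0342,0.354,0],[-0.1215,0.0342,0.354,0],[-0.1215,0.0342,0.354,0],[-0.1215,0.0342,0.354,0]]])

```text
time_s: 9.88
eef_pos: [0.4202, -0.2183, 0.0158]
eef_rot: [0.001, 0.846, 0.533, 0.0]
wrist_force: [0.4, -1.2, 0.6]
opening: 0.999
grasp_force: 0.0
```

Call:
drive_tool(plan=[[[0,0,0,0],[0,0,0,0],[0,0,0,0],[0,0,0,0],[0,0,0,0],[0,0,0,0],[0,0,0,0],[0,0,0,0],[0,0,0,0],[0,0,0,0]]], jaw=1)

```text
time_s: 10.72
eef_pos: [0.4201, -0.2184, 0.0158]
eef_rot: [0.001, 0.846, 0.533, 0.0]
wrist_force: [0.4, 0.6, 6.9]
opening: 0.606
grasp_force: 63.3
```

Call:
drive_tool(plan=[[[0,0,-0.03,0],[0,0,-0.08,0],[0,0,-0.15,0],[0,0,-0.22,0],[0,0,-0.28,0],[0,0,-0.3,0],[0,0,-0.3,0]]])

```text
time_s: 11.3
eef_pos: [0.4208, -0.2189, 0.1372]
eef_rot: [0.002, 0.846, 0.533, 0.001]
wrist_force: [0.8, -0.4, -1.1]
opening: 0.61
grasp_force: 62.8
```

```bash
python3 go.py 605.3 171.4 130 -13.2
```

```text
pos [ 420.8 -218.9  137.2] psi -25.5 q [-0.73  0.06  1.94 -0.    1.13 -0.28] t 11.3 open 0.61 F [ 0.8 -0.4 -1.1]
shift/400 [ 1.0794 -0.0046  0.0163] roll -0.0686 rows lin 10.4 rows roll 1.7
```

Call:
drive_tool(plan=[[[0.04,0,0,-0.01],[0.1,0,0,-0.02],[0.18,0,0,-0.03],[0.26,0,0,-0.04],[0.35,0,0,-0.05],[0.44,0,0,-0.06],[0.53,0,0,-0.0686],[0.62,0,0,-0.0686],[0.71,0,0,-0.0686],[0.8,0,0,-0.0686],[0.88,0,0,-0.0686],[0.94,0,0,-0.0686]]])

```text
time_s: 12.3
eef_pos: [0.581, 0.124, 0.1323]
eef_rot: [-0.001, 0.783, 0.622, -0.001]
wrist_force: [-0.4, -0.1, -0.6]
opening: 0.612
grasp_force: 62.8
```

Call:
drive_tool(plan=[[[0.04,0,0,0],[0.08,0.01,0,0],[0.12,0.02,0,0],[0.13,0.03,0,0],[0.13,0.03,0,0],[0.13,0.03,0,0],[0.13,0.03,0,0],[0.13,0.03,0,0]]])

```text
time_s: 12.97
eef_pos: [0.6048, 0.1683, 0.1345]
eef_rot: [-0.0, 0.784, 0.621, -0.0]
wrist_force: [-0.5, -0.5, -0.5]
opening: 0.612
grasp_force: 62.8
```

```bash
python3 go.py 605.3 171.4 33 -13.2;python3 -c "
from h import *
cam('top','t2.png')"
```

```text
pos [604.8 168.3 134.5] psi -13.3 q [ 0.08  0.39  1.55 -0.    1.2   0.31] t 12.9667 open 0.612 F [-0.5 -0.5 -0.5]
shift/400 [ 0.0079 -0.0003  0.2536] roll -0.0003 rows lin 2.4 rows roll 0.0
```

View pics/t2.png

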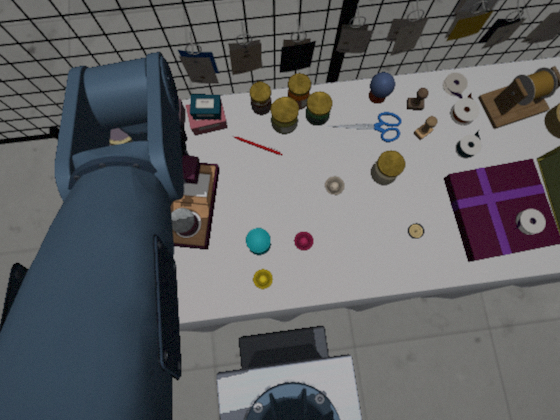

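The jar sits in its recess at (187,220). The arm hides most of the carton, whose edge shows at (190,168). I'm lowering the carton.

Call:
drive_tool(plan=[[[0.008,0,0.04,0],[0.008,0,0.09,0],[0.008,0,0.14,0],[0.008,0,0.18,0],[0.008,0,0.21,0],[0.008,0,0.23,0],[0.008,0,0.24,0],[0.008,0,0.248,0],[0.008,0,0.252,0],[0.008,0,0.252,0],[0.008,0,0.252,0]]])

```text
time_s: 13.93
eef_pos: [0.6065, 0.1725, 0.0348]
eef_rot: [0.0, 0.784, 0.621, 0.001]
wrist_force: [0.3, -0.3, -1.2]
opening: 0.611
grasp_force: 62.8
```

```bash
python3 go.py 605.3 171.4 32 -13.2
```

```text
pos [606.5 172.5  34.8] psi -13.2 q [ 0.09  0.53  1.58 -0.    1.03  0.32] t 13.9333 open 0.611 F [ 0.3 -0.3 -1.2]
shift/400 [-0.0034 -0.0023  0.0071] roll 0.0 rows lin 0.1 rows roll 0.0
```

Call:
drive_tool(plan=[[[0,0,0.002,0],[0,0,0.004,0],[0,0,0.006,0],[0,0,0.007,0],[0,0,0.008,0],[0,0,0.008,0]]])

```text
time_s: 14.43
eef_pos: [0.6062, 0.1725, 0.0319]
eef_rot: [0.0, 0.784, 0.621, 0.0]
wrist_force: [-2.8, -0.4, 6.2]
opening: 0.608
grasp_force: 63.7
```

Call:
drive_tool(plan=[[[0,0,-0.002,0],[0,0,-0.003,0],[0,0,-0.004,0],[0,0,-0.004,0],[0,0,-0.004,0],[0,0,-0.004,0]]], jaw=0)

```text
time_s: 14.93
eef_pos: [0.6058, 0.1724, 0.0324]
eef_rot: [-0.0, 0.784, 0.621, -0.0]
wrist_force: [0.0, -0.3, 0.4]
opening: 1.001
grasp_force: 0.0
```

Call:
drive_tool(plan=[[[0,0,-0.02,0],[0,0,-0.06,0],[0,0,-0.12,0],[0,0,-0.2,0],[0,0,-0.28,0],[0,0,-0.3,0],[0,0,-0.3,0]]])

```text
time_s: 15.52
eef_pos: [0.6085, 0.1727, 0.1571]
eef_rot: [0.002, 0.784, 0.621, 0.003]
wrist_force: [0.2, -0.5, -0.6]
opening: 0.999
grasp_force: 0.0
```

```bash
python3 go.py 428.5 -84 120 -13.2
```

```text
pos [608.5 172.7 157.1] psi -13.2 q [0.09 0.37 1.53 0.   1.24 0.32] t 15.5167 open 0.999 F [ 0.2 -0.5 -0.6]
shift/400 [-0.7278 -0.2922  0.0888] roll 0.0 rows lin 7.6 rows roll 0.0
```

Call:
drive_tool(plan=[[[-0.08,-0.03,0,0],[-0.17,-0.07,0.01,0],[-0.26,-0.105,0.02,0],[-0.35,-0.14,0.03,0],[-0.44,-0.18,0.04,0],[-0.53,-0.21,0.05,0],[-0.61,-0.245,0.06,0],[-0.68,-0.27,0.07,0],[-0.728,-0.292,0.08,0],[-0.728,-0.292,0.09,0],[-0.728,-0.292,0.09,0],[-0.728,-0.292,0.09,0]]])

```text
time_s: 16.52
eef_pos: [0.4252, -0.0839, 0.1157]
eef_rot: [-0.001, 0.784, 0.621, -0.0]
wrist_force: [0.4, -0.3, 0.2]
opening: 1.004
grasp_force: 0.0
```

Call:
drive_tool(plan=[[[0,0,0,0],[0,0,0,0],[0,0,0,0]]])

```text
time_s: 16.77
eef_pos: [0.4261, -0.0838, 0.1165]
eef_rot: [0.0, 0.783, 0.622, 0.0]
wrist_force: [0.3, 0.5, -0.5]
opening: 1.0
grasp_force: 0.0
```

```bash
python3 go.py 428.5 -84 5 -13.2
```

```text
pos [426.1 -83.8 116.5] psi -13.1 q [-0.47  0.01  2.05  0.    1.08 -0.24] t 16.7667 open 1.0 F [ 0.3  0.5 -0.5]
shift/400 [0.0008 0.006  0.2788] roll 0.0005 rows lin 2.7 rows roll 0.0
```

Call:
drive_tool(plan=[[[0.001,0.005,0.04,0],[0.001,0.005,0.09,0],[0.001,0.005,0.14,0],[0.001,0.005,0.19,0],[0.001,0.005,0.23,0],[0.001,0.005,0.26,0],[0.001,0.005,0.275,0],[0.001,0.005,0.279,0],[0.001,0.005,0.279,0],[0.001,0.005,0.279,0]]])

```text
time_s: 17.6
eef_pos: [0.4284, -0.0846, 0.0055]
eef_rot: [0.001, 0.784, 0.621, 0.0]
wrist_force: [-0.1, -0.1, 1.1]
opening: 1.004
grasp_force: 0.0
```

Call:
drive_tool(plan=[[[0,0,0,0],[0,0,0,0],[0,0,0,0],[0,0,0,0],[0,0,0,0],[0,0,0,0],[0,0,0,0],[0,0,0,0],[0,0,0,0],[0,0,0,0]]], jaw=1)

```text
time_s: 18.43
eef_pos: [0.4282, -0.0847, 0.006]
eef_rot: [0.0, 0.784, 0.621, 0.0]
wrist_force: [-4.0, 1.2, 12.3]
opening: 0.517
grasp_force: 59.1
```

Call:
drive_tool(plan=[[[0,0,-0.02,0],[0,0,-0.06,0],[0,0,-0.12,0],[0,0,-0.18,0],[0,0,-0.24,0],[0,0,-0.28,0],[0,0,-0.28,0]]])

```text
time_s: 19.02
eef_pos: [0.4302, -0.0856, 0.1209]
eef_rot: [0.003, 0.784, 0.621, 0.002]
wrist_force: [1.5, -0.0, -0.2]
opening: 0.514
grasp_force: 61.1
```

```bash
python3 go.py 628.1 268.8 120 -13.2;python3 -c "
from h import *
p,d=cam('side');cv2.imwrite('pics/s3.png',cv2.resize(p[100:300,140:400][:,:,::-1],None,fx=2.8,fy=2.8))"
```

```text
pos [430.2 -85.6 120.9] psi -13.2 q [-0.47  0.    2.04  0.    1.09 -0.24] t 19.0167 open 0.514 F [ 1.5 -0.  -0.2]
shift/400 [0.9756 0.2793 0.0025] roll 0.0 rows lin 9.7 rows roll 0.0
```

View pics/s3.png

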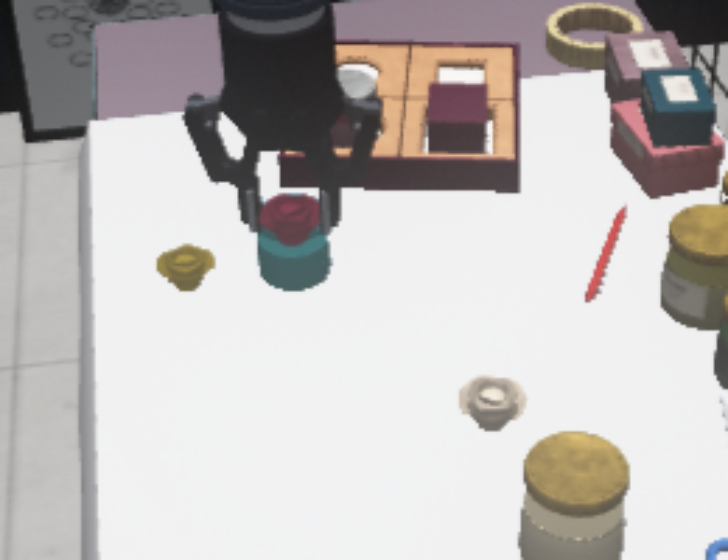

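The rose is held upright at (291,215) in the crop, and the carton and jar sit in the box. I'm carrying the rose over.

Call:
drive_tool(plan=[[[0.04,0.01,0,0],[0.1,0.03,0,0],[0.18,0.05,0,0],[0.27,0.08,0,0],[0.36,0.1,0,0],[0.45,0.13,0,0],[0.54,0.155,0,0],[0.63,0.18,0,0],[0.72,0.205,0,0],[0.81,0.23,0,0],[0.88,0.25,0,0],[0.94,0.27,0,0]]])

```text
time_s: 20.07
eef_pos: [0.6182, 0.2591, 0.1146]
eef_rot: [-0.001, 0.783, 0.622, -0.001]
wrist_force: [0.2, -0.8, 0.1]
opening: 0.518
grasp_force: 61.1
```

Call:
drive_tool(plan=[[[0.02,0.005,0,0],[0.035,0.01,0,0],[0.035,0.01,0,0],[0.035,0.01,0,0],[0.035,0.01,0,0]]])

```text
time_s: 20.48
eef_pos: [0.6252, 0.2683, 0.1164]
eef_rot: [-0.0, 0.784, 0.621, -0.001]
wrist_force: [-0.2, 0.4, -0.8]
opening: 0.517
grasp_force: 61.1
```

```bash
python3 go.py 628.1 268.8 32 -13.2
```

```text
pos [625.2 268.3 116.4] psi -13.3 q [ 0.23  0.52  1.41 -0.    1.22  0.46] t 20.4833 open 0.517 F [-0.2  0.4 -0.8]
shift/400 [0.0031 0.0069 0.2111] roll -0.0004 rows lin 2.0 rows roll 0.0
```

Call:
drive_tool(plan=[[[0.002,0.006,0.03,0],[0.002,0.006,0.07,0],[0.002,0.006,0.11,0],[0.002,0.006,0.145,0],[0.002,0.006,0.17,0],[0.002,0.006,0.19,0],[0.002,0.006,0.2,0],[0.002,0.006,0.206,0],[0.002,0.006,0.21,0],[0.002,0.006,0.21,0],[0.002,0.006,0.21,0]]])

```text
time_s: 21.4
eef_pos: [0.6289, 0.2701, 0.0336]
eef_rot: [0.0, 0.784, 0.621, 0.001]
wrist_force: [0.5, 0.1, 0.1]
opening: 0.516
grasp_force: 61.1
```

Call:
drive_tool(plan=[[[0,0,0.002,0],[0,0,0.004,0],[0,0,0.006,0],[0,0,0.006,0],[0,0,0.006,0]]])

```text
time_s: 21.82
eef_pos: [0.6283, 0.2699, 0.0305]
eef_rot: [-0.0, 0.784, 0.621, -0.0]
wrist_force: [-0.3, -0.2, -0.3]
opening: 0.519
grasp_force: 61.1
```

Call:
drive_tool(plan=[[[0,0,0.002,0],[0,0,0.003,0],[0,0,0.004,0],[0,0,0.004,0],[0,0,0.004,0]]])

```text
time_s: 22.23
eef_pos: [0.6285, 0.2699, 0.0301]
eef_rot: [0.0, 0.784, 0.621, 0.0]
wrist_force: [-2.8, -1.9, 6.8]
opening: 0.517
grasp_force: 64.9
```

Call:
drive_tool(plan=[[[0,0,-0.001,0],[0,0,-0.002,0],[0,0,-0.002,0],[0,0,-0.002,0],[0,0,-0.002,0]]], jaw=0.25)

```text
time_s: 22.65
eef_pos: [0.6283, 0.2698, 0.0294]
eef_rot: [-0.0, 0.784, 0.621, -0.0]
wrist_force: [-0.8, 0.4, -0.5]
opening: 0.749
grasp_force: 0.0
```

Call:
drive_tool(plan=[[[0,0,-0.01,0],[0,0,-0.03,0],[0,0,-0.07,0],[0,0,-0.13,0],[0,0,-0.2,0],[0,0,-0.26,0],[0,0,-0.28,0],[0,0,-0.28,0]]])

```text
time_s: 23.32
eef_pos: [0.6305, 0.2704, 0.1457]
eef_rot: [0.001, 0.784, 0.621, 0.003]
wrist_force: [0.4, -0.7, 0.8]
opening: 0.748
grasp_force: 0.0
```

```bash
python3 go.py 419 -365.5 120 -13.2
```

```text
pos [630.5 270.4 145.7] psi -13.2 q [ 0.23  0.49  1.38 -0.    1.26  0.46] t 23.3167 open 0.748 F [ 0.4 -0.7  0.8]
shift/400 [-1.6687 -0.152   0.0584] roll 0.0 rows lin 16.1 rows roll 0.0
```

Call:
drive_tool(plan=[[[-0.07,0,0,0],[-0.16,-0.01,0,0],[-0.25,-0.02,0,0],[-0.34,-0.03,0,0],[-0.43,-0.04,0,0],[-0.52,-0.05,0,0],[-0.61,-0.06,0,0],[-0.7,-0.07,0,0],[-0.79,-0.07,0,0],[-0.88,-0.08,0,0],[-0.95,-0.09,0,0],[-1,-0.09,0,0]]], jaw=0.1)

```text
time_s: 24.32
eef_pos: [0.4995, -0.113, 0.1398]
eef_rot: [-0.001, 0.784, 0.62, -0.001]
wrist_force: [-0.1, 0.2, -0.6]
opening: 0.9
grasp_force: 0.0
```

Call:
drive_tool(plan=[[[-0.07,-0.01,0,0],[-0.16,-0.01,0,0],[-0.25,-0.02,0,0],[-0.34,-0.03,0,0],[-0.43,-0.04,0.01,0],[-0.52,-0.05,0.02,0],[-0.59,-0.06,0.03,0],[-0.64,-0.06,0.04,0],[-0.66,-0.06,0.05,0],[-0.66,-0.06,0.06,0],[-0.66,-0.06,0.06,0],[-0.66,-0.06,0.06,0]]])

```text
time_s: 25.32
eef_pos: [0.4183, -0.3609, 0.1166]
eef_rot: [-0.001, 0.783, 0.622, 0.0]
wrist_force: [0.1, 0.2, 0.2]
opening: 0.903
grasp_force: 0.0
```

```bash
python3 go.py 419 -365.5 2 -13.2; python3 -c "
from h import *
p,d=cam('side');cv2.imwrite('pics/s4.png',cv2.resize(p[90:180,215:375][:,:,::-1],None,fx=5,fy=5))"
```

```text
pos [ 418.3 -360.9  116.6] psi -13.1 q [-0.93  0.26  1.76  0.    1.12 -0.7 ] t 25.3167 open 0.903 F [0.1 0.2 0.2]
shift/400 [-0.0113  0.0049  0.2865] roll 0.0003 rows lin 2.8 rows roll 0.0
```

View pics/s4.png

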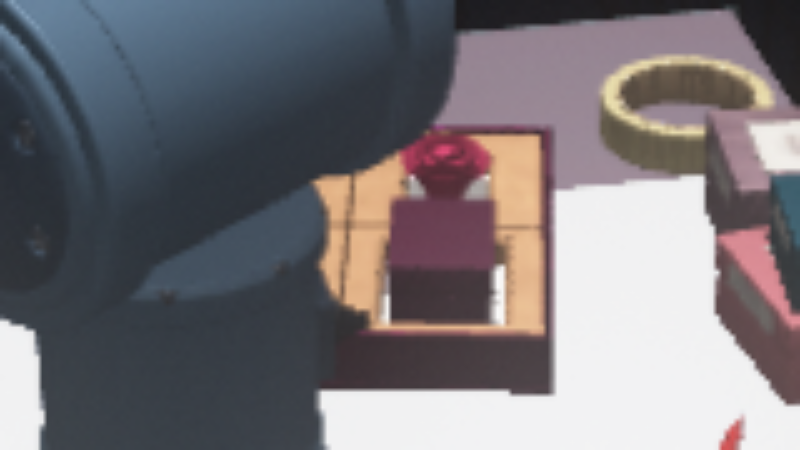

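The rose stands upright in the square recess at (447,165) in the crop, and the carton is seated at (442,262). Next is the tealight.

Call:
drive_tool(plan=[[[-0.011,0.004,0.04,0],[-0.011,0.004,0.09,0],[-0.011,0.004,0.14,0],[-0.011,0.004,0.19,0],[-0.011,0.004,0.235,0],[-0.011,0.004,0.265,0],[-0.011,0.004,0.28,0],[-0.011,0.004,0.286,0],[-0.011,0.004,0.286,0],[-0.011,0.004,0.286,0]]])

```text
time_s: 26.2
eef_pos: [0.4195, -0.368, 0.0042]
eef_rot: [0.001, 0.784, 0.621, -0.0]
wrist_force: [0.3, -0.0, 0.4]
opening: 0.902
grasp_force: 0.0
```

Call:
drive_tool(plan=[[[0,0,0,0],[0,0,0,0],[0,0,0,0],[0,0,0,0],[0,0,0,0],[0,0,0,0],[0,0,0,0],[0,0,0,0],[0,0,0,0],[0,0,0,0]]], jaw=1)

```text
time_s: 27.03
eef_pos: [0.4193, -0.3681, 0.0044]
eef_rot: [0.001, 0.784, 0.621, 0.0]
wrist_force: [-1.2, 1.6, 5.7]
opening: 0.409
grasp_force: 59.6
```

Call:
drive_tool(plan=[[[0,0,-0.02,0],[0,0,-0.06,0],[0,0,-0.12,0],[0,0,-0.18,0],[0,0,-0.24,0],[0,0,-0.28,0],[0,0,-0.28,0]]])

```text
time_s: 27.62
eef_pos: [0.4206, -0.3698, 0.12]
eef_rot: [0.004, 0.784, 0.621, -0.0]
wrist_force: [1.0, -1.0, 0.8]
opening: 0.409
grasp_force: 60.0
```

```bash
python3 go.py 530.7 291.6 120 -13.2
```

```text
pos [ 420.6 -369.8  120. ] psi -13.2 q [-0.93  0.27  1.74 -0.    1.12 -0.7 ] t 27.6167 open 0.409 F [ 1.  -1.   0.8]
shift/400 [ 1.6726 -0.1095 -0.0089] roll 0.0 rows lin 16.1 rows roll 0.0
```

Call:
drive_tool(plan=[[[0.05,0,0,0],[0.12,-0.01,0,0],[0.2,-0.01,0,0],[0.29,-0.02,0,0],[0.38,-0.02,0,0],[0.47,-0.03,0,0],[0.56,-0.04,0,0],[0.65,-0.04,0,0],[0.74,-0.05,0,0],[0.83,-0.05,0,0],[0.92,-0.06,0,0],[1,-0.07,0,0]]])

```text
time_s: 28.62
eef_pos: [0.4825, 0.0305, 0.1148]
eef_rot: [-0.0, 0.784, 0.621, -0.0]
wrist_force: [0.8, -0.5, 0.1]
opening: 0.408
grasp_force: 59.9
```

Call:
drive_tool(plan=[[[0.09,0,0,0],[0.18,-0.01,0,0],[0.27,-0.01,0,0],[0.36,-0.02,0,0],[0.45,-0.02,0,0],[0.54,-0.03,0,0],[0.61,-0.035,0,0],[0.66,-0.04,0,0],[0.675,-0.04,0,0],[0.675,-0.04,0,0],[0.675,-0.04,0,0],[0.675,-0.04,0,0]]])

```text
time_s: 29.62
eef_pos: [0.5287, 0.2935, 0.1148]
eef_rot: [-0.0, 0.784, 0.621, -0.001]
wrist_force: [-0.0, -0.0, -0.1]
opening: 0.407
grasp_force: 59.9
```

```bash
python3 go.py 530.7 291.6 33 -13.2
```

```text
pos [528.7 293.5 114.8] psi -13.3 q [ 0.31  0.37  1.62 -0.    1.15  0.54] t 29.6167 open 0.407 F [-0.  -0.  -0.1]
shift/400 [-0.0033  0.0061  0.2045] roll -0.0003 rows lin 2.0 rows roll 0.0
```

Call:
drive_tool(plan=[[[-0.008,0.006,0.03,0],[-0.008,0.006,0.07,0],[-0.008,0.006,0.11,0],[-0.008,0.006,0.145,0],[-0.008,0.006,0.17,0],[-0.008,0.006,0.19,0],[-0.008,0.006,0.2,0],[-0.008,0.006,0.204,0],[-0.008,0.006,0.204,0],[-0.008,0.006,0.204,0]]])

```text
time_s: 30.45
eef_pos: [0.5312, 0.2914, 0.0343]
eef_rot: [0.0, 0.784, 0.621, 0.001]
wrist_force: [-0.5, 0.6, 0.5]
opening: 0.409
grasp_force: 59.9
```

Call:
drive_tool(plan=[[[0,0,0.002,0],[0,0,0.004,0],[0,0,0.006,0],[0,0,0.007,0],[0,0,0.007,0]]])

```text
time_s: 30.87
eef_pos: [0.5308, 0.2913, 0.0313]
eef_rot: [0.0, 0.784, 0.621, 0.0]
wrist_force: [-0.9, -1.1, 1.3]
opening: 0.406
grasp_force: 61.2
```

Call:
drive_tool(plan=[[[0,0,0.001,0],[0,0,0.002,0],[0,0,0.002,0],[0,0,0.002,0]]])

```text
time_s: 31.2
eef_pos: [0.5309, 0.2913, 0.0311]
eef_rot: [0.0, 0.784, 0.621, 0.0]
wrist_force: [-3.5, -1.6, 8.3]
opening: 0.408
grasp_force: 65.2
```

Call:
drive_tool(plan=[[[0,0,-0.002,0],[0,0,-0.002,0],[0,0,-0.002,0],[0,0,-0.002,0],[0,0,-0.002,0]]], jaw=0.35)

```text
time_s: 31.62
eef_pos: [0.5305, 0.2911, 0.0306]
eef_rot: [-0.0, 0.784, 0.621, -0.0]
wrist_force: [0.5, 0.1, -0.9]
opening: 0.654
grasp_force: 0.0
```

Call:
drive_tool(plan=[[[0,0,-0.01,0],[0,0,-0.03,0],[0,0,-0.07,0],[0,0,-0.13,0],[0,0,-0.2,0],[0,0,-0.28,0],[-0.08,0,-0.32,0],[-0.17,0,-0.32,0],[-0.26,0,-0.32,0],[-0.35,0,-0.32,0],[-0.44,0,-0.32,0],[-0.53,0,-0.32,0]]])

```text
time_s: 32.62
eef_pos: [0.4818, 0.0834, 0.1599]
eef_rot: [0.001, 0.784, 0.621, 0.001]
wrist_force: [0.6, -0.3, 0.8]
opening: 0.648
grasp_force: 0.0
```

Call:
drive_tool(plan=[[[-0.08,0,0,0],[-0.16,0,0,0],[-0.25,0,0,0],[-0.34,0,0,0],[-0.42,0,0,0],[-0.48,0,0,0],[-0.5,0,0,0],[-0.5,0,0,0],[-0.5,0,0,0]]])

```text
time_s: 33.37
eef_pos: [0.4367, -0.1097, 0.1593]
eef_rot: [0.0, 0.784, 0.621, 0.0]
wrist_force: [0.7, 1.0, 1.1]
opening: 0.649
grasp_force: 0.0
```

```bash
python3 - <<'E'
from h import *
p,d=cam('side');cv2.imwrite('pics/s5.png',cv2.resize(p[90:180,215:375][:,:,::-1],None,fx=5,fy=5,interpolation=cv2.INTER_CUBIC))
p,d=cam('top');cv2.imwrite('pics/t5.png',cv2.resize(p[140:260,100:300][:,:,::-1],None,fx=4,fy=4,interpolation=cv2.INTER_CUBIC))
i=ctrl.camera_info('top')
for n,x,y,z in(('jar',508,194,.074),('carton',605,171,.058),('rose',628,269,.053),('tea',531,292,.04)):
    for c in('top','side'):
        i=ctrl.camera_info(c);dd=d if c=='top' else None
        if dd is None: continue
        X=i['R']@np.array([x/1e3,y/1e3,z])+i['t'];u=i['camera_matrix']@X;u=(u/u[2])[:2].round().astype(int)
        w=dd[u[1]-3:u[1]+4,u[0]-3:u[0]+4];print(n,u,'z',dp(c,u,np.median(w))[2].round(4),'expected',z)
E
```

```text
jar [181 219] z 0.0728 expected 0.074
carton [190 180] z 0.057 expected 0.058
rose [149 177] z 0.0474 expected 0.053
tea [144 218] z 0.0307 expected 0.04
```

View pics/t5.png

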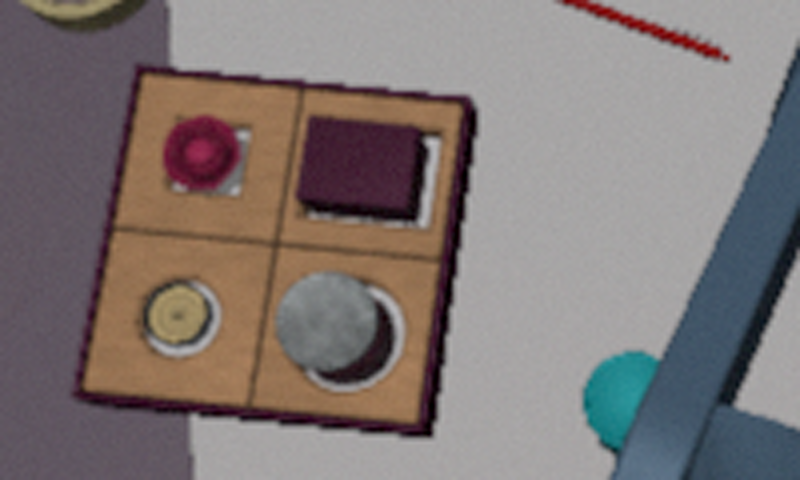

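View pics/s5.png

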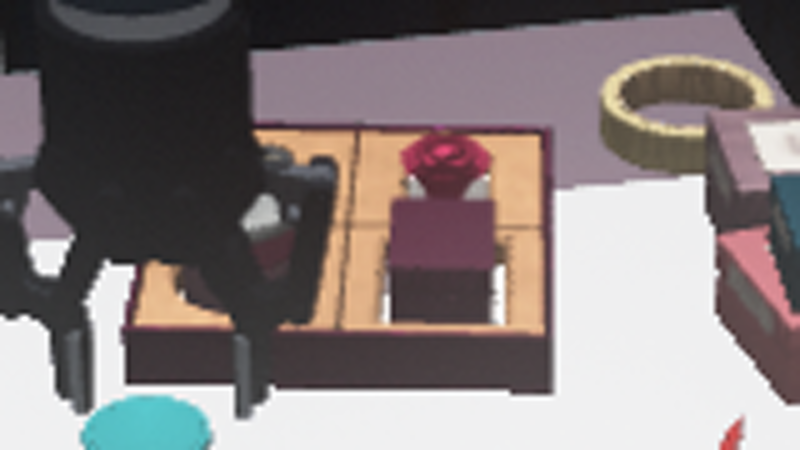

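Both views show all four items upright and at the heights a full seating gives. In the top crop the rose is at (202,153), the carton at (362,165), the tealight at (178,315) and the jar at (327,320). The arm is clear, so I'm handing in.

```bash
python3 -c "
from bench import ctrl
print(ctrl.hand_in())"
```

```text
the job is handed in; nothing more can be done
None
```

I packed the plum jar, carton, magenta rose and tealight into their recesses in that order, with depth and camera checks showing all four upright and fully down, left the cream pieces alone, and handed in the job at about 33.5 s; no verdict was returned.

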